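Load the forming die from the blank tote and set the gap gauge

ROBOT

A 6-joint arm with a two-finger parallel gripper is mounted at the origin on the work surface. World frame = base frame: x ahead of the robot, y to its left, z up, the work surface at z = 0. Lengths are in mm, angles in rad, forces in N, time in s.
With the tool pointing down it reaches from about 350 to 775 mm from the base axis. Payload 7.3 kg.
Tool frame: the origin (TCP) lies midway between the tips of the shut fingers; the grasp point (between the pads) lies 19 mm behind it; z points along the fingers, y is the line along which they close (so a half turn about z gives the same grasp; the last joint's range is limited). The gripper opens to 92 mm and grips with 3 to 60 N. Pads are 19 mm wide; open, the fingers measure 130 mm over their backs; the gripper's body (75 mm by 190 mm) begins 47 mm behind the grasp point.
Start: joints at [-1.267, 0.342, 1.524, -0, 1.275, -0.146], TCP at [228.286, -472.79, 226.741] pointing down, gripper open.
Joint ranges: [-2.53, 2.53], [-0.77, 2.02], [0.04, 2.7], [-1, 4.14], [0.28, 2.66], [-3.11, 3.11]. Speed limits (rad/s): [2.57, 2.57, 3.14, 3.14, 3.14, 3.14].

INTERFACE

Orientations are given as [roll, pitch, yaw] about the fixed x, y, z axes, in that order (R = Rz(yaw) Ry(pitch) Rx(roll)).
In Python, from plant import bot gives the robot as it stands.
- The arm moves only by the tool servo_tool, never from a script. Its argument "deltas" is a list of rows, each a list of 2 entries, a list of its own where there are three numbers: the shift along the tool's x, y, z in m, then the turn, a rotation vector about the tool's x, y, z in degrees. A call has 1 to 20 rows; each row shifts and turns the commanded pose from where the row before left it, along the tool's axes as they then stand; what a row does not reach is not made up. A row lasts 1/8 s, in which the tool goes at most 62.5 mm and 10.7 degrees, less where a joint would pass 70% of its speed; a pose out of reach is approached as far as the arm can. A call with a gripper value outside its range is refused whole. "fingers" is the opening, from 0 (shut) to 1 (fully open), set as the call begins (left out, the last holds). The fingers move at their own pace and stop on an object; the grip force is fixed at half the most. Time passes only in rows, so rows that do not move let the fingers close. It gives the time, the measured TCP pose, the force, the opening and the grip force at its end, in the units of the state.
- bot.get_obs(): the state, without advancing time (a new reading comes with each control period).
- bot.capture(name): name is "side" or "top" or "wrist"; returns the picture (420x560x3 uint8, red, green, blue); there is no depth.
- bot.camera_model(name): a dict with "mtx" (3x3 intrinsics, pixels), "xyz" and "rotation" of the camera in the world. Camera axes: x right, y down, z forward; pixel columns grow to the right and rows downward; lengths in mm; the calibration is good to about 2 mm. A picture is of the moment at which its call begins: read the wrist's pose just before it. camera_model takes no time and is no camera call; for the wrist camera it gives the pose at the moment of the call.
- bot.close_job(): hands the job in; it is judged then, once.
The state is a dict: "time": time; "joint_positions": joint angles; "dq": joint speeds; "tau": joint torques, N m; "tool_pos": TCP position; "tcp_rot": TCP orientation; "contact_force": force on the tool from outside, world axes, zero at the start; "moment": the same for the moment, N m; "grip_width": finger opening in mm; "finger_force": force on a finger pad.
Only numpy, scipy, OpenCV 4.12 (cv2) and the standard library are available. Lean on these libraries where they do the work, as an engineer would, in place of code of your own. Each camera call takes 0.05 s, during which the arm holds its last target. There are 200 camera calls.

TASK

Lift the red tote with its round necked blanks by its handle, carry it level, without tipping it, and set it down square on the green loading mat. Then put every blank neck-up into a nest of the die, one to a nest and flat on the nest floor; once all are in, push the orange-handled gap gauge from its wooden rack down into the die's yellow slot block, fully home on its shoulder, and leave it there. Finish with the empty tote carried back, level, and set square on the blue stock mat; leave the bottle, spray can and brush where they stand.

Things in the scene. Friction and masses are not known exactly. Their poses are not given: they have to be found in the camera images.
- tote: Red open tote, 160 (x) x 190 (y) mm, walls and cross dividers 18 mm high and 4 mm thick, making 2 x 2 pockets; floor 4 mm thick. Handle: black upright plate in the middle, 12 mm thick (x), 40 mm long (y), its top 75 mm above the tote's underside; grip it across x with the tool at about 52 mm. Mass about 0.4 kg empty, 0.85 kg full. Origin: centre of the underside; z up.
- stock_mat: Blue mat, 190 (x) x 220 (y) x 4 mm, fixed to the bench; the tote stands on it at the start, its sides along the mat's. Origin: centre of the underside.
- loading_mat: Green mat, 190 (x) x 220 (y) x 4 mm, fixed to the bench. Origin: centre of the underside.
- die: Dark steel forming die, fixed: block 170 x 170 x 50 mm high centred on its origin, with four round nests 68 mm wide and 10 mm deep at x, y = +-42 mm; at its +x end (x = 85 to 121 mm) a yellow slot block 84 mm wide (y), also 50 mm high. Origin: centre of the 170 mm block's underside; z up.
- slot (a point): Middle of the slot's mouth, on the top of the yellow block (50 mm above the bench). The slot goes straight down through the block; it is 43 mm long along the die's y and 9 mm wide along its x.
- rack: Light wooden rack for the gauge, fixed, 44 x 84 x 45 mm high; slot 11 (x) x 47 (y) mm right through from the top. Origin: centre of the underside.
- gauge: Flat gap gauge standing in the rack: steel blade 6 mm thick (x), 40 mm wide (y), reaching from z = 0 to 42 mm (the lowest 6 mm is narrower, 4 x 35 mm); shoulder 18 x 60 mm from z = 42 to 50 mm that rests on the block; orange handle 14 mm thick (x), 30 mm wide (y), z = 50 to 105 mm. Origin: middle of the blade's lower end; z up. Mass 0.15 kg.
- spray_can: Bystander: black spray can with a yellow band, 52 mm wide, 150 mm high. Origin: centre of the underside.
- oil_bottle: Bystander: amber bottle with a white cap, 60 mm wide, 140 mm high. Origin: centre of the underside.
- wire_brush: Bystander: hand brush about 180 mm long lying on the bench. Origin: on its underside.
- blank0: Aluminium blank, 0.11 kg: round flange 64 mm wide and 10 mm thick (lower edge bevelled 3 mm) with a central neck 22 mm wide that reaches 54 mm above the underside; starts in a tote pocket; may be absent. Origin: centre of the underside; z up along the neck.
- blank1: Aluminium blank, 0.11 kg: round flange 64 mm wide and 10 mm thick (lower edge bevelled 3 mm) with a central neck 22 mm wide that reaches 54 mm above the underside; starts in a tote pocket; may be absent. Origin: centre of the underside; z up along the neck.
- blank2: Aluminium blank, 0.11 kg: round flange 64 mm wide and 10 mm thick (lower edge bevelled 3 mm) with a central neck 22 mm wide that reaches 54 mm above the underside; starts in a tote pocket; may be absent. Origin: centre of the underside; z up along the neck.
- blank3: Aluminium blank, 0.11 kg: round flange 64 mm wide and 10 mm thick (lower edge bevelled 3 mm) with a central neck 22 mm wide that reaches 54 mm above the underside; starts in a tote pocket; may be absent. Origin: centre of the underside; z up along the neck.
- nest0 (a point): Centre of the floor of a nest in the die: round, 68 mm wide, 10 mm deep, floor 40 mm above the bench.
- nest1 (a point): Centre of the floor of a nest in the die: round, 68 mm wide, 10 mm deep, floor 40 mm above the bench.
- nest2 (a point): Centre of the floor of a nest in the die: round, 68 mm wide, 10 mm deep, floor 40 mm above the bench.
- nest3 (a point): Centre of the floor of a nest in the die: round, 68 mm wide, 10 mm deep, floor 40 mm above the bench.
There are look-alikes about, which are no part of the job. Of the things that look like the tote, take the one that is farthest to the robot's left at the start. What is shaped like the blank0 but pink is not meant.

How it is judged:
By the outcome, as a careful person would: the job done as asked, in the order asked, and still so for the second after the job is handed in, with the robot touching nothing.
Of blank0, blank1, blank2, blank3 only 2 to 4 are there at a start; the rules pass over those that are not, and their reading is None.
At some moment in a run one of tote may be knocked a few centimetres aside while the robot is not near it.
Once in a run the grip may slacken for a moment while it holds something.
It also fails if it takes over 210 s, if anything falls off the work surface, if the arm or the gripper's body presses on something with over 40 N, if the wrist force passes 120 N, or if a joint passes its speed limit or range.

## Working session

There is one attempt and no reset: what is moved stays moved. The work goes in short steps, Python scripts to look and compute and a tool call to move; the robot and the scene stay as the last step left them, time stands still between calls to the robot, and variables do not carry over. Pictures are saved under pics/ and viewed, at most 14 in all, crops included, and the job is handed in when it is done.

Besides the shell and the picture viewer there is one more tool, called as name(argument=value, ...) on one line, values as JSON. servo_tool: Moves the arm, as the interface text tells. Its arguments: {"type":"object","properties":{"deltas":{"type":"array"},"fingers":{"type":"number"}},"required":["deltas"]}

```bash
ls; mkdir -p pics; python3 - <<'E'
from plant import bot
import cv2,numpy as np
print(bot.get_obs())
for n in("top","side"):
    im=bot.capture(n);cv2.imwrite(f"pics/{n}0.png",im[:,:,::-1])
    m=bot.camera_model(n);print(n,m)
print(bot.camera_model("wrist"))
E
```

```text
pics
{'time': 0.0, 'joint_positions': array([-1.26700315e+00,  3.42729624e-01,  1.52500699e+00, -2.98782178e-05,
        1.27541477e+00, -1.46034586e-01]), 'dq': array([ 0.00064749,  0.00077652,  0.00086018,  0.00073777, -0.00028083,
        0.00028433]), 'tau': array([-2.78480002e-03, -4.31240165e+01, -2.44228703e+01,  7.15701445e-02,
        5.59077621e-02, -1.13612714e-04]), 'tool_pos': array([ 228.14716075, -472.38156222,  226.04488866]), 'tcp_rot': array([-3.14004636e+00, -1.98553915e-04,  4.49836334e-01]), 'contact_force': array([-0.18806708, -1.23131814, -0.16831561]), 'moment': array([ 0.07339371, -0.0395046 , -0.01679407]), 'finger_force': 0.0, 'grip_width': 91.45728779084399}
top {'mtx': array([[462.73904885,   0.        , 280.37792712],
       [  0.        , 462.73904885, 209.55902465],
       [  0.        ,   0.        ,   1.        ]]), 'xyz': array([ 350.24784062,   -3.39014346, 1436.6787735 ]), 'rotation': array([-3.02576216e+00,  2.03039509e-04, -1.57899719e+00])}
side {'mtx': array([[386.58417429,   0.        , 283.94595322],
       [  0.        , 386.58417429, 209.99885748],
       [  0.        ,   0.        ,   1.        ]]), 'xyz': array([221.23851826, 624.79981561, 703.80512612]), 'rotation': array([-2.32784074, -0.02103308, -2.66920759])}
{'mtx': array([[313.86553   ,   0.        , 283.45621633],
       [  0.        , 313.86553   , 206.99149309],
       [  0.        ,   0.        ,   1.        ]]), 'xyz': array([ 295.99217852, -439.87963111,  383.82882845]), 'rotation': array([ 2.85576599e+00,  2.06136784e-03, -1.12047210e+00])}
```

View pics/top0.png

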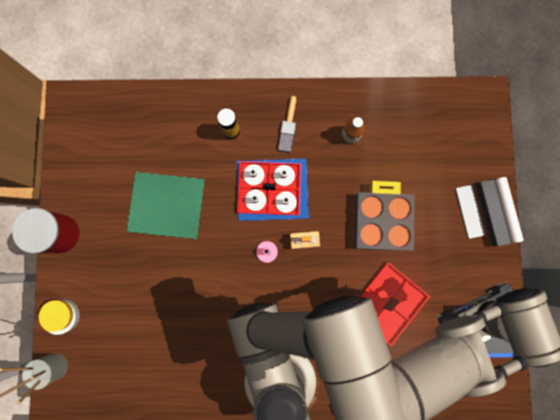

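View pics/side0.png

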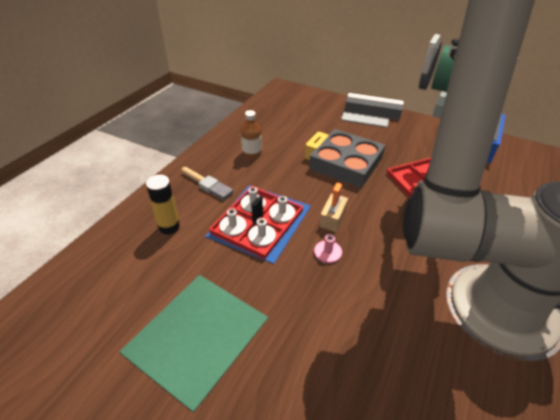

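Candidates:
- **Totes:** the red tote with blanks at top-image (270,188) on the blue mat, and an empty red tote at (390,300). Image left is the robot's left, so I take (270,188).
- **Blanks:** four white ones in that tote's pockets. The pink one at (266,252) is the look-alike.
- **Other parts:** green mat (167,205), die (386,221), slot block (386,187), gauge and rack (305,240).

```bash
cat > h.py <<'E'
import numpy as np,cv2
from plant import bot
from scipy.spatial.transform import Rotation as Ro
def cam(n): 
    m=bot.camera_model(n); return m["mtx"],np.array(m["xyz"]),Ro.from_euler("xyz",m["rotation"]).as_matrix()
def p2w(c,uv,z):
    K,t,R=c; uv=np.atleast_2d(np.array(uv,float))
    d=(R@np.linalg.inv(K)@np.c_[uv,np.ones(len(uv))].T).T
    return t+d*((z-t[2])/d[:,2])[:,None]
def w2p(c,P):
    K,t,R=c; q=(K@R.T@(np.atleast_2d(P)-t).T).T; return q[:,:2]/q[:,2:]
def blobs(im,lo,hi,amin=30):
    hsv=cv2.cvtColor(im,cv2.COLOR_RGB2HSV)
    m=cv2.inRange(hsv,np.array(lo),np.array(hi))
    n,l,s,c=cv2.connectedComponentsWithStats(m)
    return [(s[i],c[i],(l==i).astype(np.uint8)) for i in range(1,n) if s[i][4]>=amin]
def rect(c,mask,z):
    """min-area rectangle of a mask on plane z: centre, sizes, angle(deg) mod 90"""
    ys,xs=np.nonzero(mask); (a,b),(w,h),g=cv2.minAreaRect(p2w(c,np.c_[xs,ys],z)[:,:2].astype(np.float32))
    return np.round([a,b,w,h,(g+45)%90-45],1)
def grab(n,f=None):
    c=cam(n); im=bot.capture(n)
    if f: cv2.imwrite(f"pics/{f}.png",im[:,:,::-1])
    return c,im
def go(x,y,z,yawdeg):
    """deltas (tool frame, mm; total rotvec deg) from the measured pose"""
    o=bot.get_obs(); R=Ro.from_euler("xyz",o["tcp_rot"]); T=Ro.from_euler("xyz",[180,0,yawdeg],degrees=True)
    print("from",np.round(o["tool_pos"],1),np.round(np.degrees(o["tcp_rot"]),2),"shift",np.round(R.inv().apply(np.array([x,y,z])-o["tool_pos"]),1),"turn",np.round((R.inv()*T).as_rotvec(degrees=True),2))
E
python3 - <<'E'
from h import *
c=cam("top"); im=cv2.imread("pics/top0.png")[:,:,::-1].copy()
for nm,lo,hi,z in[("green",(60,80,30),(95,255,200),4),("blue",(105,120,60),(125,255,255),4),("red",(0,170,90),(6,255,255),22),("red2",(172,150,90),(179,255,255),22),("nest",(6,130,150),(14,255,255),40),("yellow",(22,150,130),(32,255,255),50),("die",(0,0,30),(179,60,95),50),("pink",(150,60,120),(172,255,255),10),("wood",(12,60,170),(22,200,255),45)]:
    for s,ce,m in blobs(im,lo,hi):
        if s[4]<6000: print(nm,s[:5],np.round(ce,1),np.round(p2w(c,ce,z)[0],1),rect(c,m,z))
crop=im[140:270,220:420]; cv2.imwrite("pics/crop0.png",cv2.resize(crop,None,fx=4,fy=4,interpolation=cv2.INTER_CUBIC)[:,:,::-1])
E
```

```text
green [ 128  173   76   66 4105] [165.6 205.1] [533.9 353.7   4. ] [534.7 353.8 216.8 186.4  -6.6]
blue [238 159  71  61 737] [286.1 197.5] [554.8 -22.6   4. ] [581.9  21.  187.4 217.9   1.6]
blue [489 353  24   4  77] [501.2 354.8] [  71.7 -664.7    4. ] [ 7.270e+01 -6.628e+02  6.930e+01  8.800e+00 -5.000e-01]
red [ 237  163   62   51 1226] [267.2 189.2] [578.6  35.9  22. ] [582.6  34.1 187.4 155.   -2. ]
red [ 55 217  25  32 554] [ 67.4 232.3] [450.1 647.9  22. ] [449.7 647.6  71.5  94.3  -1.7]
red [ 361  262   70   84 2765] [395.1 300. ] [ 237.9 -347.3   22. ] [ 229.4 -329.6  167.6  193.9  -40.2]
red2 [237 162  19  38  75] [240.7 177.9] [614.6 117.9  22. ] [615.5 119.2  42.7 127.3 -24.4]
red2 [287 164  13  51  76] [297.3 187.6] [583.  -57.4  22. ] [ 5.790e+02 -4.430e+01  3.740e+01  1.565e+02 -5.000e-01]
nest [361 197  21  20 328] [371.3 206.6] [ 519.5 -280.9   40. ] [ 5.199e+02 -2.802e+02  6.100e+01  5.820e+01 -5.000e-01]
nest [389 198  21  21 338] [398.9 207.9] [ 514.9 -364.9   40. ] [ 514.7 -365.    59.5   61.4   43.8]
nest [361 224  20  21 337] [370.6 234.2] [ 435.5 -276.2   40
[... 3053 characters left out ...]
+01  1.100e+01 -5.000e-01]
pink [242 161  36   2  40] [258.8 161.7] [668.2  62.1  10. ] [ 6.688e+02  5.990e+01  1.100e+02  3.200e+00 -5.000e-01]
pink [279 163  22  31  52] [295.6 171.9] [634.5 -53.   10. ] [615.8 -33.7  66.   95.3  -0.8]
pink [257 242  20  20 289] [267.2 251.4] [387.1  37.2  10. ] [387.   39.2  58.3  58.1  -0.5]
wood [ 39  78   8  42 160] [42.7 99.5] [863.4 733.   45. ] [867.7 732.2 133.   21.7   4.3]
wood [287  96   9  26 140] [291.4 108.7] [827.4 -41.4  45. ] [827.8 -41.6  16.9  83.2  -9.8]
wood [  0 187  33  11 305] [ 16.1 192. ] [572.5 798.8  45. ] [572.2 800.2  98.6  29.1  -2.6]
wood [290 231  30  18 363] [305.4 239.6] [420.6 -78.9  45. ] [421.3 -77.5  47.4  87.2   4.3]
```

View pics/crop0.png

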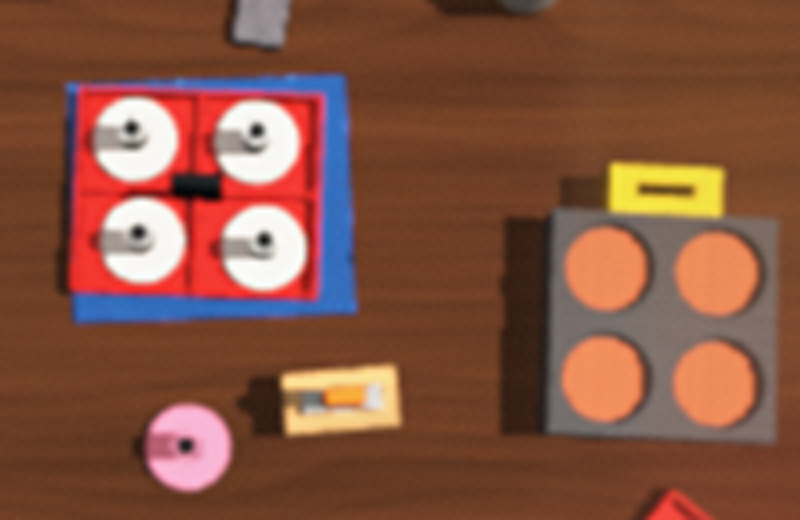

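The crop shows the chosen tote full (four white blanks, black handle at crop (197,187)) on the blue mat. The die and slot are at the right, the rack and gauge at (340,400), and the pink decoy at (190,447). Moving over the tote now.

```bash
python3 -c "
from h import *
go(580,10,226,88)"
```

```text
from [ 228.2 -472.4  226.1] [-1.7992e+02 -1.0000e-02  2.5770e+01] shift [ 526.6 -281.5    0.6] turn [-6.000e-02 -5.000e-02 -6.223e+01]
```

servo_tool(deltas=[[[0.0439,-0.0235,0],[0,0,0]],[[0.0439,-0.0235,0],[0,0,0]],[[0.0439,-0.0235,0],[0,0,0]],[[0.0439,-0.0235,0],[0,0,0]],[[0.0439,-0.0235,0],[0,0,0]],[[0.0439,-0.0235,0],[0,0,0]],[[0.0439,-0.0235,0],[0,0,0]],[[0.0439,-0.0235,0],[0,0,0]],[[0.0439,-0.0235,0],[0,0,0]],[[0.0439,-0.0235,0],[0,0,0]],[[0.0439,-0.0235,0],[0,0,0]],[[0.0439,-0.0235,0],[0,0,0]],[[0,0,0],[0,0,-8.9]],[[0,0,0],[0,0,-8.9]],[[0,0,0],[0,0,-8.9]],[[0,0,0],[0,0,-8.9]],[[0,0,0],[0,0,-8.9]],[[0,0,0],[0,0,-8.9]],[[0,0,0],[0,0,-8.9]],[[0,0,0],[0,0,0]]], fingers=1)

```text
time: 2.6
tool_pos: [579.9, 10.2, 226.3]
tcp_rot: [-3.141, 0.0, 1.536]
contact_force: [0.1, 1.1, 0.7]
grip_width: 91.9
finger_force: 0.0
```

```bash
python3 -c "
from h import *
go(580,10,226,88)
c,im=grab('wrist','w1')
for s,ce,m in blobs(im,(0,0,0),(179,255,45),60): print(s,np.round(p2w(c,ce,79)[0],1),rect(c,m,79))
"
```

```text
from [579.9  10.2 226.3] [-179.95    0.     87.99] shift [-0.2  0.2  0.3] turn [-0.05  0.   -0.01]
[488   0  25  59 849] [771.2 150.6  79. ] [771.6 148.7  19.4  47.9  14.7]
[430  26  23  48 375] [720.  133.9  79. ] [721.8 134.2  17.2  38.8  11.7]
[    0   253   560   167 33404] [ 499.5 -172.7   79. ] [ 573.4 -171.3  192.8  674.9   -8.2]
[ 428  253  132   86 8184] [ 818.4 -114.6   79. ] [ 8.143e+02 -1.153e+02  1.052e+02  1.495e+02 -5.000e-01]
[367 264  31  18 333] [681.4 -82.7  79. ] [682.5 -80.7  20.3  33.3  -1.9]
[172 272  26   9 121] [467.3 -78.5  79. ] [468.3 -77.6   9.7  27.3  -1.9]
[169 311  13  16 123] [ 450.2 -129.6   79. ] [ 449.3 -128.9   23.    10.5  -26.8]
[386 310  14  18 122] [ 697.  -137.3   79. ] [ 699.4 -137.2   12.4   24.3   25.7]
[503 410  57  10 484] [ 882.5 -286.1   79. ] [ 880.5 -285.1   14.6   71.1   -1.9]
```

View pics/w1.png

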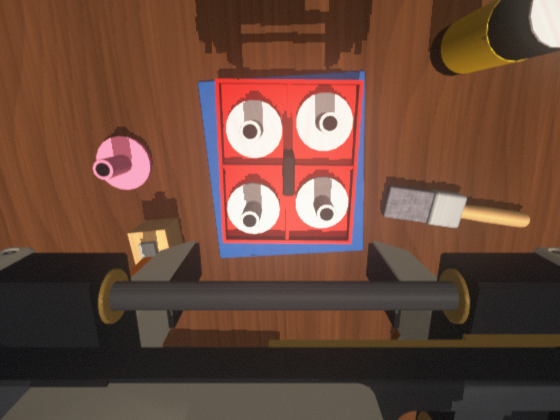

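Tote in wrist view: rim corners ≈ (217,80), (363,80), (354,242), (222,242). Handle top at about (289,150–195). Four blanks, standing neck-up.

```bash
python3 -c "
from h import *
c=cam('wrist'); im=cv2.imread('pics/w1.png')[:,:,::-1].copy()
q=p2w(c,[(217,80),(363,80),(354,242),(222,242)],22)[:,:2]; print(np.round(q,1),q.mean(0))
ms=[m for lo,hi in(((0,170,60),(8,255,255)),((170,150,60),(179,255,255))) for s,ce,m in blobs(im,lo,hi,20) if 200<ce[0]<380 and ce[1]<250]
m=np.clip(sum(ms),0,1); print('tote',rect(c,m,22))
for s,ce,m in blobs(im,(105,120,40),(125,255,255),50): print('blue',s,rect(c,m,4))
hm=cv2.cvtColor(im,cv2.COLOR_RGB2HSV)[130:205,275:305,2]; print(hm[::5,::2])
print(np.round(p2w(c,[(289,150),(289,195)],79),1))
"
```

```text
[[511.5 124.6]
 [668.3 118.9]
 [663.6 -68.6]
 [499.7 -62.7]] [585.76924842  28.05394302]
tote [584.3  29.2 188.5 158.3  -2.5]
blue [ 199   81  164  176 3008] [582.3  19.4 187.  216.5   1.4]
[[252 252 252 251 190 177 175 177 177 248 249 249 251 252 252]
 [252 252 252 251 191 176 176 177 178 248 250 249 251 252 252]
 [252 252 252 250 191 175 175 174 177 248 250 250 250 250 252]
 [252 251 250 250 191 176 176 176 177 248 250 250 250 250 250]
 [250 250 251 250 148 111 119 122 112 231 251 251 251 251 251]
 [250 251 251 250 144 110 110 111 112 125 249 251 251 251 251]
 [174 173 174 171 119 117 117 121 121 117 154 175 176 175 175]
 [227 228 227 223 124 122 120 120 121 118 222 227 226 213 207]
 [251 251 251 248 119 119 119 122 120 118 248 251 251 251 251]
 [251 251 251 248 119 120 119 120 120 122 249 251 251 251 251]
 [251 251 251 250 134 121 121 122 124 123 250 252 251 230 174]
 [251 251 252 250 135 121 122 121 120 119 250 251 188 162 233]
 [201 252 251 250 128 122 125 123 123 128 230 179 221 252 252]
 [200 196 252 252 228 168 168 163 166 227 231 237 252 252 252]
 [252 244 198 251 252 252 251 252 251 251 251 252 252 252 252]]
[[585.8  53.5  79. ]
 [584.4   8.9  79. ]]
```

servo_tool(deltas=[[[0.0191,0.0039,0.02],[0,0,0.5]],[[0,0,0.04],[0,0,0]],[[0,0,0.04],[0,0,0]],[[0,0,0.04],[0,0,0]],[[0,0,0.024],[0,0,0]],[[0,0,0.0103],[0,0,0]],[[0,0,0],[0,0,0]]])

```text
time: 3.52
tool_pos: [584.5, 29.1, 52.2]
tcp_rot: [-3.141, 0.0, 1.527]
contact_force: [-0.0, 0.0, 1.0]
grip_width: 91.7
finger_force: 0.0
```

servo_tool(deltas=[[[0,0,0],[0,0,0]],[[0,0,0],[0,0,0]],[[0,0,0],[0,0,0]],[[0,0,0],[0,0,0]],[[0,0,0],[0,0,0]],[[0,0,0],[0,0,0]],[[0,0,0],[0,0,0]],[[0,0,0],[0,0,0]]], fingers=0)

```text
time: 4.53
tool_pos: [584.6, 29.2, 52.4]
tcp_rot: [-3.142, 0.0, 1.528]
contact_force: [0.3, -0.3, -0.0]
grip_width: 16.9
finger_force: 0.0
```

servo_tool(deltas=[[[0,0,0],[0,0,0]],[[0,0,0],[0,0,0]],[[0,0,0],[0,0,0]],[[0,0,-0.005],[0,0,0]],[[0,0,-0.01],[0,0,0]],[[0,0,-0.015],[0,0,0]],[[0,0,-0.015],[0,0,0]],[[0,0,-0.01],[0,0,0]],[[0,0,-0.005],[0,0,0]],[[0,0,0],[0,0,0]]])

```text
time: 5.78
tool_pos: [584.7, 29.2, 112.7]
tcp_rot: [3.141, 0.0, 1.528]
contact_force: [0.8, -0.3, -7.6]
grip_width: 11.8
finger_force: 30.0
```

```bash
python3 -c "
from h import *
for n in ('top','side'):
    c,im=grab(n,n+'1')
    for s,ce,m in blobs(im,(60,80,30),(95,255,200),2000):
        cs,_=cv2.findContours(m,cv2.RETR_EXTERNAL,cv2.CHAIN_APPROX_NONE)
        k=max(cs,key=cv2.contourArea); a=cv2.approxPolyDP(k,6,True)[:,0]
        q=p2w(c,a,4)[:,:2]; print(n,a.tolist(),np.round(q,1).tolist(),q.mean(0),rect(c,m,4))
go(534,353.5,110,84)
c,im=grab('wrist','w2')
# loaded tote rim rect at height (tcp z rise)
z=bot.get_obs()['tool_pos'][2]-52.3+22
ms=[m for lo,hi in(((0,170,60),(8,255,255)),((170,150,60),(179,255,255))) for s,ce,m in blobs(im,lo,hi,20) if 190<ce[0]<400 and ce[1]<260]
print(rect(c,np.clip(sum(ms),0,1),z))
"
```

```text
top [[136, 173], [128, 230], [195, 238], [203, 180]] [[636.5, 448.8], [457.0, 468.6], [430.5, 260.5], [612.4, 237.8]] [534.08932241 353.91170043] [534.7 353.7 216.2 186.5  -6.4]
side [[199, 277], [122, 351], [192, 409], [265, 318]] [[612.6, 240.2], [637.9, 447.9], [458.8, 470.9], [433.7, 261.3]] [535.73927479 355.08532504] [534.9 354.9 214.1 183.3  -6.8]
from [584.3  29.2 111.9] [-179.94    0.     87.57] shift [321.9 -63.9   2. ] turn [-0.06  0.01  3.57]
[584.9  70.1 106.2 160.5  -2.4]
```

View pics/w2.png

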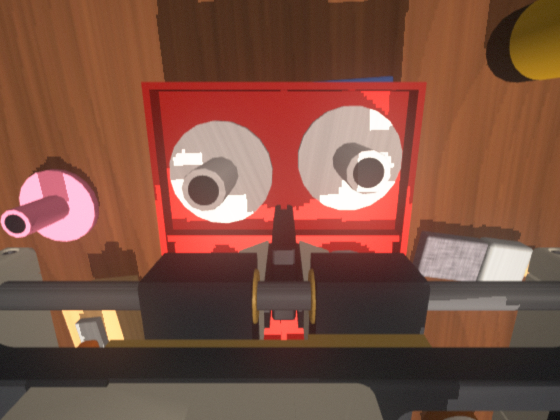

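Tote is held level (both front blanks seated). Carrying it low to the green mat.

servo_tool(deltas=[[[0,0,0.015],[0,0,0]],[[0,0,0.015],[0,0,0]],[[0.0077,-0.0015,0],[0,0,0]],[[0.0154,-0.003,0],[0,0,0]],[[0.023,-0.00455,0],[0,0,0]],[[0.023,-0.00455,0],[0,0,0]],[[0.023,-0.00455,0],[0,0,0]],[[0.023,-0.00455,0],[0,0,0]],[[0.023,-0.00455,0],[0,0,0]],[[0.023,-0.00455,0],[0,0,0]],[[0.023,-0.00455,0],[0,0,0]],[[0.023,-0.00455,0],[0,0,0]],[[0.023,-0.00455,0],[0,0,0]],[[0.023,-0.00455,0],[0,0,0]],[[0.023,-0.00455,0],[0,0,0]],[[0.023,-0.00455,0],[0,0,0]],[[0.0154,-0.003,0],[0,0,0]],[[0.0077,-0.0015,0],[0,0,0]],[[0,0,0],[0,0,2]],[[0,0,0],[0,0,2]]])

```text
time: 8.43
tool_pos: [534.9, 353.0, 82.3]
tcp_rot: [-3.142, 0.001, 1.455]
contact_force: [0.3, 0.3, -7.4]
grip_width: 11.7
finger_force: 30.0
```

```bash
python3 -c "
from h import *
go(534.5,354.2,53,83.5)
print(bot.get_obs()['finger_force'],bot.get_obs()['grip_width'])
c,im=grab('wrist','w3')
"
```

```text
from [534.9 353.   82.3] [-1.800e+02  4.000e-02  8.339e+01] shift [ 1.2 -0.6 29.3] turn [-0.01  0.04 -0.11]
29.9979168176651 11.665427250129948
```

View pics/w3.png

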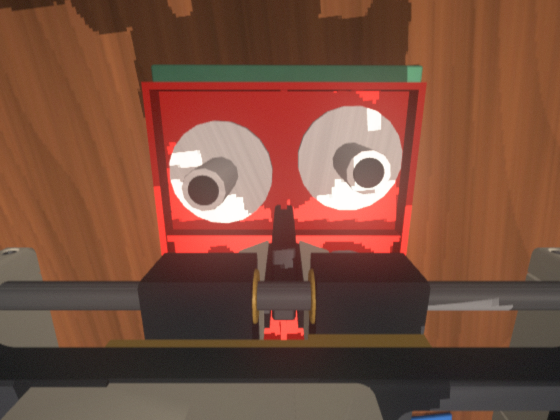

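The tote's edges run parallel to the green mat's far edge. Lowering.

servo_tool(deltas=[[[0.0012,-0.0004,0.01],[0,0,0]],[[0,0,0.01],[0,0,0]],[[0,0,0.005],[0,0,0]],[[0,0,0.003],[0,0,0]],[[0,0,0.0015],[0,0,0]],[[0,0,0.001],[0,0,0]],[[0,0,0],[0,0,0]],[[0,0,0],[0,0,0]]])

```text
time: 9.48
tool_pos: [534.6, 355.1, 52.4]
tcp_rot: [3.141, -0.0, 1.459]
contact_force: [-1.4, -1.1, -3.0]
grip_width: 11.7
finger_force: 30.0
```

servo_tool(deltas=[[[0,0,0.0005],[0,0,0]],[[0,0,0],[0,0,0]],[[0,0,0],[0,0,0]],[[0,0,0],[0,0,0]],[[0,0,-0.015],[0,0,0]],[[0,0,-0.03],[0,0,0]],[[0,0,-0.04],[0,0,0]],[[0,0,-0.04],[0,0,0]],[[-0.03,0,-0.04],[0,0,0]],[[0,0,-0.01],[0,0,0]],[[0,0,0],[0,0,0]]], fingers=0.45)

```text
time: 10.85
tool_pos: [531.3, 325.6, 227.3]
tcp_rot: [3.14, -0.001, 1.458]
contact_force: [-1.4, 0.5, 0.5]
grip_width: 41.0
finger_force: 0.0
```

```bash
python3 -c "
from h import *
go(534.5,354.2,230,83.5)
c,im=grab('wrist','w4')
"
```

```text
from [531.3 325.6 227.3] [ 1.7992e+02 -7.0000e-02  8.3550e+01] shift [28.8 -0.  -2.7] turn [ 0.08 -0.07  0.05]
```

View pics/w4.png

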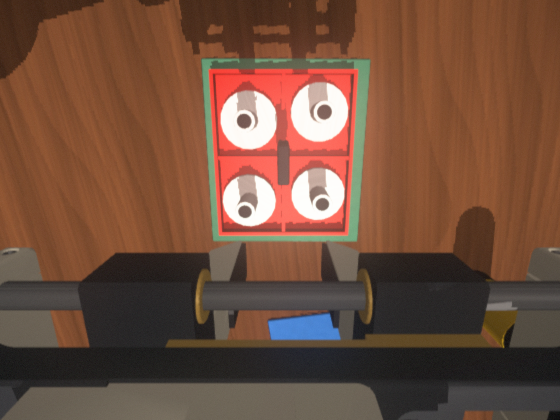

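Tote sits square inside the green mat, with necks at pixels ≈ (245,120), (324,112), (245,211), (322,204).

```bash
cat >> h.py <<'E'
def dot(c,im,uv,z,r=9,hi=90):
    """centroid of dark spot near uv, on plane z"""
    u,v=map(int,uv); g=cv2.cvtColor(im,cv2.COLOR_RGB2GRAY)[v-r:v+r+1,u-r:u+r+1]
    n,l,s,ce=cv2.connectedComponentsWithStats((g<hi).astype(np.uint8))
    i=l[r,r]; 
    if i==0: print("no dark at",uv,g[r,r]); return
    p=ce[i]+[u-r,v-r]; w=p2w(c,p,z)[0]; print(uv,"area",s[i][4],np.round(p,1),np.round(w[:2],1)); return w
E
python3 -c "
from h import *
c=cam('wrist'); im=cv2.imread('pics/w4.png')[:,:,::-1].copy()
for uv in((245,120),(324,112),(245,211),(322,204)):
    dot(c,im,uv,62)
    hsv=cv2.cvtColor(im,cv2.COLOR_RGB2HSV)
ms=[m for lo,hi in(((0,170,60),(8,255,255)),((170,150,60),(179,255,255))) for s,ce,m in blobs(im,lo,hi,20) if 190<ce[0]<400 and ce[1]<260]
print('tote',rect(c,np.clip(sum(ms),0,1),22))
for s,ce,m in blobs(im,(60,80,30),(95,255,200),500): print('mat',rect(c,m,4))
"
```

```text
no dark at (245, 120) 97
no dark at (324, 112) 105
no dark at (245, 211) 103
no dark at (322, 204) 110
tote [532.2 354.3 187.6 158.3  -6.4]
```

```bash
python3 -c "
from h import *
c=cam('wrist'); im=cv2.imread('pics/w4.png')[:,:,::-1].copy()
for uv in((245,120),(324,112),(245,211),(322,204)): dot(c,im,uv,62,11,135)
for s,ce,m in blobs(im,(60,80,30),(95,255,200),300): print('mat',s,rect(c,m,4))
go(534.5,354.2,230,83.5)
"
```

```text
(245, 120) area 152 [243.6 120.6] [498.5 399.9]
(324, 112) area 150 [324.  111.6] [578.  399.6]
(245, 211) area 113 [244.6 211.3] [485.7 307. ]
(322, 204) area 109 [321.7 203.9] [568.5 306. ]
from [530.8 325.5 225.8] [-1.7996e+02  1.0000e-02  8.3580e+01] shift [28.9  0.5 -4.2] turn [-0.04  0.01  0.08]
```

servo_tool(deltas=[[[-0.0234,-0.0427,0],[0,0,0]],[[0,0,0.04],[0,0,0]],[[0,0,0.05],[0,0,0]],[[0,0,0.05],[0,0,0]],[[0,0,0.035],[0,0,0]],[[0,0,0.018],[0,0,0]],[[0,0,0.007],[0,0,0]],[[0,0,0],[0,0,0]],[[0,0,0],[0,0,0]]])

```text
time: 12.02
tool_pos: [486.4, 307.0, 27.0]
tcp_rot: [3.141, -0.001, 1.459]
contact_force: [-0.0, 0.4, 0.7]
grip_width: 40.9
finger_force: 0.0
```

servo_tool(deltas=[[[0,0,0],[0,0,0]],[[0,0,0],[0,0,0]],[[0,0,0],[0,0,0]],[[0,0,0],[0,0,0]],[[0,0,0],[0,0,0]],[[0,0,-0.005],[0,0,0]],[[0,0,-0.02],[0,0,0]],[[0,0,-0.04],[0,0,0]],[[0,0,-0.05],[0,0,0]],[[0,0,-0.05],[0,0,0]],[[0,0,-0.01],[0,0,0]],[[0,0,0],[0,0,0]]], fingers=0)

```text
time: 13.52
tool_pos: [485.8, 306.7, 201.2]
tcp_rot: [-3.142, 0.0, 1.459]
contact_force: [-0.4, 0.0, -2.1]
grip_width: 21.5
finger_force: 30.0
```

```bash
python3 -c "
from h import *
go(430,-150,200,83.5)
"
```

```text
from [485.8 306.7 201.2] [-1.800e+02  1.000e-02  8.357e+01] shift [-460.    -4.4    1.2] turn [-0.    0.01  0.07]
```

servo_tool(deltas=[[[-0.02,0.0019,-0.015],[0,0,0]],[[-0.04,0.0039,0],[0,0,0]],[[-0.053,0.00515,0],[0,0,0]],[[-0.053,0.00515,0],[0,0,0]],[[-0.053,0.00515,0],[0,0,0]],[[-0.053,0.00515,0],[0,0,0]],[[-0.053,0.00515,0],[0,0,0]],[[-0.053,0.00515,0],[0,0,0]],[[-0.053,0.00515,0],[0,0,0]],[[-0.053,0.00515,0],[0,0,0]],[[-0.053,0.00515,0],[0,0,0]],[[-0.053,0.00515,0],[0,0,0]],[[-0.053,0.00515,0],[0,0,0]],[[-0.04,0.0039,0],[0,0,0]],[[-0.0205,0.002,0],[0,0,0]],[[0,0,0],[0,0,0]],[[0,0,0],[0,0,0]],[[0,0,0],[0,0,0]]])

```text
time: 15.78
tool_pos: [475.2, -399.0, 216.5]
tcp_rot: [-3.141, -0.0, 1.46]
contact_force: [0.7, -0.0, -0.2]
grip_width: 21.0
finger_force: 30.0
```

```bash
python3 -c "
from h import *
c,im=grab('wrist','w5'); print(bot.get_obs()['grip_width'])
for s,ce,m in blobs(im,(6,130,120),(14,255,255),200):
    (a,b),r=cv2.minEnclosingCircle(p2w(c,np.argwhere(m)[:,::-1],40)[:,:2].astype(np.float32))
    print('nest',s,np.round(p2w(c,ce,40)[0],1),np.round([a,b,r],1))
for s,ce,m in blobs(im,(22,150,100),(32,255,255),200): print('yel',s,np.round(p2w(c,ce,50)[0],1),rect(c,m,50))
"
```

```text
21.12117413691767
nest [  26    0   46   62 1321] [ 268.  -219.4   40. ] [ 268.7 -223.1   29.8]
nest [    0     0   260   281 24668] [ 318.1 -343.8   40. ] [ 286.4 -344.7  172.3]
nest [  304     0   256   280 48134] [ 664.5 -371.6   40. ] [ 655.8 -385.3  180. ]
nest [ 285   33   63   69 3387] [ 519.2 -282.    40. ] [ 519.  -282.9   31. ]
nest [ 200   38   62   68 3324] [ 435.1 -277.3   40. ] [ 435. -278.   31.]
nest [ 289  124   59   59 2707] [ 514.5 -365.9   40. ] [ 514.4 -366.7   31. ]
nest [ 210  129   58   58 2673] [ 430.4 -361.3   40. ] [ 430.2 -362.3   31.2]
nest [ 447  311   33   35 1015] [ 677.9 -601.5   40. ] [ 676.5 -602.7   32.9]
nest [481 311  36  36 991] [ 721.6 -605.4   40. ] [ 716.9 -607.1   33. ]
yel [ 361   62   39   91 2780] [ 577.8 -326.4   50. ] [ 577.4 -328.    84.3   36.    -3.2]
```

View pics/w5.png

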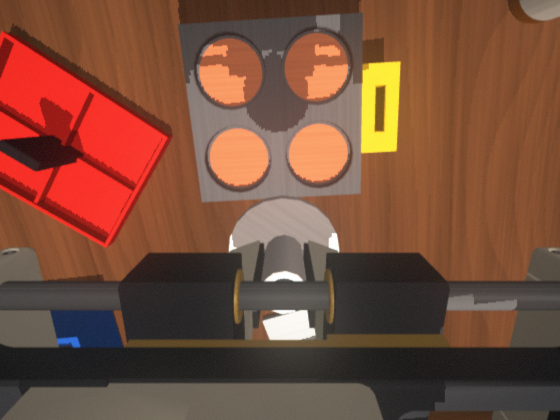

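Die view: nests at (230,70), (317,67), (238,158), (318,153). Slot at (380,108). The blank hangs upright at (283,225). Going to the (−,−) nest.

servo_tool(deltas=[[[0.0165,-0.0243,0],[0,0,0]],[[0.0165,-0.0242,0.01],[0,0,0]],[[0,0,0.03],[0,0,0]],[[0,0,0.04],[0,0,0]],[[0,0,0.04],[0,0,0]],[[0,0,0.02],[0,0,0]],[[0,0,0.0065],[0,0,0]],[[0,0,0],[0,0,0]],[[0,0,0],[0,0,0]]])

```text
time: 16.95
tool_pos: [431.3, -362.2, 71.2]
tcp_rot: [3.14, 0.002, 1.459]
contact_force: [-0.1, -0.5, -0.3]
grip_width: 21.4
finger_force: 30.0
```

```bash
python3 -c "
from h import *
go(430.7,-360.8,59,83.5)
"
```

```text
from [ 431.3 -362.2   71.2] [1.799e+02 9.000e-02 8.359e+01] shift [ 1.4 -0.8 12.2] turn [0.1  0.09 0.09]
```

servo_tool(deltas=[[[0.0008,-0.0004,0.004],[0,0,0]],[[0,0,0.003],[0,0,0]],[[0,0,0.002],[0,0,0]],[[0,0,0.002],[0,0,0]],[[0,0,0.001],[0,0,0]],[[0,0,0],[0,0,0]],[[0,0,0],[0,0,0]]])

```text
time: 17.82
tool_pos: [430.4, -361.0, 58.9]
tcp_rot: [3.141, 0.0, 1.459]
contact_force: [-1.9, 2.0, 8.0]
grip_width: 21.4
finger_force: 30.0
```

servo_tool(deltas=[[[0,0,0],[0,0,0]],[[0,0,0],[0,0,0]],[[0,0,0],[0,0,0]],[[0,0,-0.02],[0,0,0]],[[0,0,-0.04],[0,0,0]],[[0,0,-0.05],[0,0,0]],[[-0.03,0.03,-0.03],[0,0,0]],[[-0.03,0.01,-0.01],[0,0,0]],[[0,0,0],[0,0,0]],[[0,0,0],[0,0,0]]], fingers=0.45)

```text
time: 19.08
tool_pos: [462.9, -424.2, 206.9]
tcp_rot: [-3.14, -0.002, 1.459]
contact_force: [-0.9, 0.0, -0.4]
grip_width: 41.6
finger_force: 0.0
```

```bash
python3 -c "
from h import *
c,im=grab('wrist','w6')
P=np.array([[430.7,-360.8,94]]);print(w2p(c,P), w2p(c,[[430.7,-360.8,50]]))
u,v=w2p(c,P)[0]; dot(c,im,(round(u),round(v)),94,12,135)
cr=im[40:240,160:380]; cv2.imwrite('pics/w6c.png',cv2.resize(cr,None,fx=2.5,fy=2.5,interpolation=cv2.INTER_CUBIC)[:,:,::-1])
go(568.5,306,200,83.5)
"
```

```text
[[238.30342704 135.37718225]] [[244.61685826 132.64198798]]
(238, 135) area 228 [237.  135.2] [ 429.6 -360.5]
from [ 463.  -423.9  207. ] [-1.7992e+02 -9.0000e-02  8.3590e+01] shift [737.1  23.3   8.2] turn [-0.08 -0.09  0.09]
```

View pics/w6c.png

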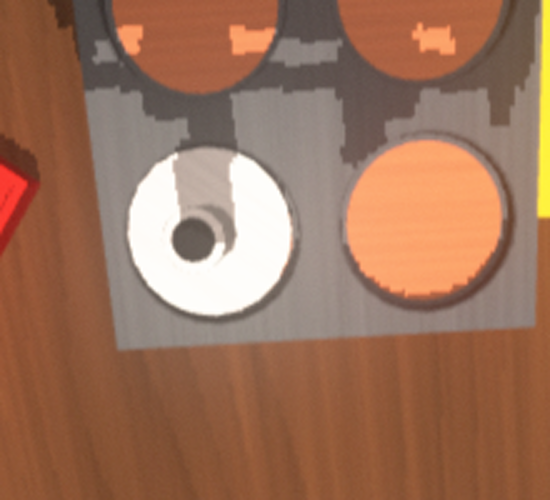

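Blank 1 sits flat and centred in its nest (crop (210,230)).

servo_tool(deltas=[[[0.02,0,0],[0,0,0]],[[0.04,0.0013,0],[0,0,0]],[[0.0565,0.002,0],[0,0,0]],[[0.0565,0.002,0],[0,0,0]],[[0.0565,0.002,0],[0,0,0]],[[0.0565,0.002,0],[0,0,0]],[[0.0565,0.002,0],[0,0,0]],[[0.0565,0.002,0],[0,0,0]],[[0.0565,0.002,0],[0,0,0]],[[0.0565,0.002,0],[0,0,0]],[[0.0565,0.002,0],[0,0,0]],[[0.0565,0.002,0],[0,0,0]],[[0.0565,0.002,0],[0,0,0]],[[0.04,0,0],[0,0,0]],[[0.0156,0,0.04],[0,0,0]],[[0,0,0.05],[0,0,0]],[[0,0,0.03],[0,0,0]],[[0,0,0],[0,0,0]],[[0,0,0],[0,0,0]]])

```text
time: 21.5
tool_pos: [569.5, 305.2, 89.4]
tcp_rot: [3.14, -0.001, 1.459]
contact_force: [0.7, 1.2, 0.7]
grip_width: 41.1
finger_force: 0.0
```

```bash
python3 -c "
from h import *
c,im=grab('top','top2')
print('mat ',[rect(c,m,4) for s,ce,m in blobs(im,(105,120,60),(125,255,255),300)])
go(568.5,306,27,83.5)
"
```

```text
mat  [array([582.1,  21.4, 188. , 218.7,   1.6]), array([ 1.422e+02, -6.668e+02,  2.157e+02,  1.477e+02, -5.000e-01])]
from [569.9 305.2  89.9] [ 1.7984e+02 -8.0000e-02  8.3580e+01] shift [ 0.5 -1.6 62.9] turn [ 0.16 -0.08  0.08]
```

```bash
python3 -c "
from h import *
c,im=grab('wrist','w7')
for p in ([568.5,306,62],[578,399.6,62],[498.5,399.9,62]):
    u,v=w2p(c,[p])[0]; print(p,round(u),round(v),end=' ')
    if 12<v<400: dot(c,im,(round(u),round(v)),62,20,135)
"
```

```text
[568.5, 306, 62] 282 238 (282, 238) area 312 [284.8 238.7] [570.  305.6]
[578, 399.6, 62] 280 79 (280, 79) area 625 [282.9  78.6] [579.4 399.7]
[498.5, 399.9, 62] 139 96 (139, 96) area 630 [140.4  95.1] [499.4 400. ]
```

View pics/w7.png

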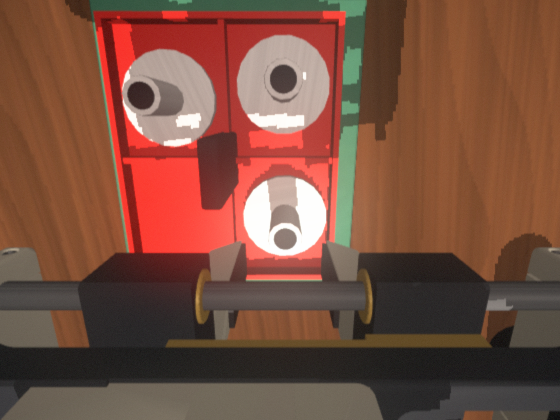

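Tote has not moved; three blanks remain (necks at (285,239), (283,79), (140,95)). Descending on the near one.

servo_tool(deltas=[[[0.0003,0.0002,0.03],[0,0,0]],[[0,0,0.02],[0,0,0]],[[0,0,0.01],[0,0,0]],[[0,0,0.0027],[0,0,0]],[[0,0,0],[0,0,0]]])

```text
time: 22.22
tool_pos: [569.9, 305.3, 26.1]
tcp_rot: [3.14, -0.001, 1.459]
contact_force: [0.1, 0.1, 0.4]
grip_width: 41.3
finger_force: 0.0
```

servo_tool(deltas=[[[0,0,0],[0,0,0]],[[0,0,0],[0,0,0]],[[0,0,0],[0,0,0]],[[0,0,0],[0,0,0]],[[0,0,0],[0,0,0]],[[0,0,-0.005],[0,0,0]],[[0,0,-0.02],[0,0,0]],[[0,0,-0.04],[0,0,0]],[[0,0,-0.05],[0,0,0]],[[0,0,-0.05],[0,0,0]],[[0,0,-0.01],[0,0,0]],[[0,0,0],[0,0,0]]], fingers=0)

```text
time: 23.72
tool_pos: [569.1, 305.0, 200.0]
tcp_rot: [-3.141, 0.0, 1.459]
contact_force: [0.6, -0.5, -1.9]
grip_width: 21.5
finger_force: 30.0
```

```bash
python3 -c "
from h import *
go(514.6,-365.4,200,83.5)
"
```

```text
from [569.1 305.  200. ] [-1.7999e+02  1.0000e-02  8.3570e+01] shift [-6.723e+02  2.090e+01  1.000e-01] turn [-0.01  0.01  0.07]
```

servo_tool(deltas=[[[-0.02,0,0],[0,0,0]],[[-0.04,0,0],[0,0,0]],[[-0.0518,0.0019,0],[0,0,0]],[[-0.0518,0.0019,0],[0,0,0]],[[-0.0518,0.0019,0],[0,0,0]],[[-0.0518,0.0019,0],[0,0,0]],[[-0.0518,0.0019,0],[0,0,0]],[[-0.0518,0.0019,0],[0,0,0]],[[-0.0518,0.0019,0],[0,0,0]],[[-0.0518,0.0019,0],[0,0,0]],[[-0.0518,0.0019,0],[0,0,0]],[[-0.0518,0.0019,0],[0,0,0]],[[-0.0518,0.0019,0],[0,0,0]],[[-0.03,0,0.02],[0,0,0]],[[-0.0125,0,0.04],[0,0,0]],[[0,0,0.04],[0,0,0]],[[0,0,0.022],[0,0,0]],[[0,0,0],[0,0,0]],[[0,0,0],[0,0,0]]])

```text
time: 26.1
tool_pos: [514.8, -365.2, 78.1]
tcp_rot: [-3.141, -0.0, 1.459]
contact_force: [0.1, 0.7, -0.9]
grip_width: 21.2
finger_force: 30.0
```

```bash
python3 -c "
from h import *
print(bot.get_obs()['grip_width']);go(514.6,-365.4,59,83.5)
"
```

```text
21.22245854684447
from [ 514.8 -365.2   78.1] [-1.7998e+02 -1.0000e-02  8.3580e+01] shift [-0.2 -0.2 19.1] turn [-0.02 -0.01  0.08]
```

servo_tool(deltas=[[[0,0,0.008],[0,0,0]],[[0,0,0.005],[0,0,0]],[[0,0,0.003],[0,0,0]],[[0,0,0.002],[0,0,0]],[[0,0,0.0015],[0,0,0]],[[0,0,0.0008],[0,0,0]],[[0,0,0],[0,0,0]],[[0,0,0],[0,0,0]]])

```text
time: 27.1
tool_pos: [514.9, -365.4, 58.0]
tcp_rot: [3.141, 0.0, 1.459]
contact_force: [0.9, -1.1, -2.1]
grip_width: 21.9
finger_force: 30.0
```

servo_tool(deltas=[[[0,0,0.0008],[0,0,0]],[[0,0,0],[0,0,0]],[[0,0,0],[0,0,0]]])

```text
time: 27.48
tool_pos: [514.9, -365.4, 57.7]
tcp_rot: [3.141, 0.0, 1.459]
contact_force: [-3.0, 0.9, 5.4]
grip_width: 21.1
finger_force: 30.0
```

servo_tool(deltas=[[[0,0,0],[0,0,0]],[[0,0,0],[0,0,0]],[[0,0,0],[0,0,0]],[[0,0,-0.02],[0,0,0]],[[0,0,-0.04],[0,0,0]],[[0,0,-0.05],[0,0,0]],[[0,0.01,-0.03],[0,0,0]],[[0,0,-0.01],[0,0,0]],[[0,0,0],[0,0,0]]], fingers=0.45)

```text
time: 28.6
tool_pos: [524.5, -366.3, 206.6]
tcp_rot: [-3.141, -0.0, 1.459]
contact_force: [0.3, -0.2, -0.5]
grip_width: 41.4
finger_force: 0.0
```

```bash
python3 -c "
from h import *
go(579.4,399.7,200,83.5)
c,im=grab('side','s3')
for s,ce,m in blobs(im,(60,80,30),(95,255,200),200): print('green',s,np.round(ce,1))
for lo,hi in(((0,170,60),(8,255,255)),((170,150,60),(179,255,255))):
  for s,ce,m in blobs(im,lo,hi,200): print('red',s,np.round(p2w(c,ce,15),1))
"
```

```text
from [ 524.5 -366.3  206.6] [-1.7997e+02 -1.0000e-02  8.3580e+01] shift [767.3 -31.1   6.7] turn [-0.03 -0.01  0.08]
green [485  54  15  33 252] [491.   65.4]
green [122 315 144  95 909] [192.5 371.2]
red [ 387  159   46   56 1251] [[ 271.4 -312.    15. ]]
red [ 130  280  128  118 4734] [[528.9 352.1  15. ]]
```

servo_tool(deltas=[[[0.02,0,0],[0,0,0]],[[0.04,0,0],[0,0,0]],[[0.059,-0.0028,0],[0,0,0]],[[0.059,-0.0028,0],[0,0,0]],[[0.059,-0.0028,0],[0,0,0]],[[0.059,-0.0028,0],[0,0,0]],[[0.059,-0.0028,0],[0,0,0]],[[0.059,-0.0028,0],[0,0,0]],[[0.059,-0.0028,0],[0,0,0]],[[0.059,-0.0028,0],[0,0,0]],[[0.059,-0.0028,0],[0,0,0]],[[0.059,-0.0028,0],[0,0,0]],[[0.059,-0.0031,0],[0,0,0]],[[0.04,0,0],[0,0,0]],[[0.0183,0,0.04],[0,0,0]],[[0,0,0.05],[0,0,0]],[[0,0,0.027],[0,0,0]],[[0,0,0],[0,0,0]],[[0,0,0],[0,0,0]]])

```text
time: 31.02
tool_pos: [579.8, 400.1, 91.2]
tcp_rot: [3.14, -0.001, 1.459]
contact_force: [-0.0, -0.0, 0.5]
grip_width: 41.3
finger_force: 0.0
```

```bash
python3 -c "
from h import *
c,im=grab('wrist','w8')
p=[579.4,399.7,62]; u,v=w2p(c,[p])[0]; print(u,v);dot(c,im,(round(u),round(v)),62,20,135)
go(579.4,399.7,26.5,83.5)
"
```

```text
284.18892519920195 239.05719708517515
no dark at (284, 239) 138
from [580.3 400.2  91.9] [ 1.7987e+02 -9.0000e-02  8.3580e+01] shift [-0.7 -1.  65.4] turn [ 0.13 -0.09  0.08]
```

```bash
python3 -c "
from h import *
c,im=grab('wrist','w8b')
p=[579.4,399.7,62]; u,v=w2p(c,[p])[0]
dot(c,im,(round(u),round(v)),62,20,155)
print(cv2.cvtColor(im,cv2.COLOR_RGB2GRAY)[222:258:3,266:304:3])
go(579.4,399.7,26.5,83.5)
"
```

```text
(283, 239) area 331 [283.5 238.7] [579.5 399.8]
[[255 179 145 148 153 160 171 169 159 158 158 255 255]
 [255 160 146 206 254 255 255 255 250 192 158 255 255]
 [255 147 250 255 254 246 223 250 255 255 210 248 255]
 [255 194 255 248 140 140 139 138 150 255 255 227 255]
 [255 254 255 142 141 139 141 140 142 160 255 253 255]
 [255 255 243 139 138 138 140 141 140 142 255 255 255]
 [255 255 232 139 138 139 139 140 140 138 255 255 255]
 [255 255 254 139 137 137 140 137 139 154 255 255 255]
 [255 255 255 228 136 138 137 138 145 253 255 255 255]
 [255 255 255 255 254 225 204 244 255 255 255 255 255]
 [201 250 255 255 255 255 255 255 255 255 253 235 180]
 [166 167 167 186 235 234 217 217 214 174 169 169 168]]
from [580.4 400.1  92.1] [ 1.7985e+02 -1.0000e-01  8.3570e+01] shift [-0.6 -1.2 65.6] turn [ 0.15 -0.1   0.07]
```

servo_tool(deltas=[[[-0.0003,-0.0005,0.03],[0,0,0]],[[0,0,0.02],[0,0,0]],[[0,0,0.01],[0,0,0]],[[0,0,0.0055],[0,0,0]],[[0,0,0],[0,0,0]]])

```text
time: 31.75
tool_pos: [579.4, 399.3, 24.7]
tcp_rot: [3.141, -0.0, 1.459]
contact_force: [-0.3, 0.4, 0.0]
grip_width: 41.5
finger_force: 0.0
```

servo_tool(deltas=[[[0,0,0],[0,0,0]],[[0,0,0],[0,0,0]],[[0,0,0],[0,0,0]],[[0,0,0],[0,0,0]],[[0,0,0],[0,0,0]],[[0,0,-0.005],[0,0,0]],[[0,0,-0.02],[0,0,0]],[[0,0,-0.04],[0,0,0]],[[0,0,-0.05],[0,0,0]],[[0,0,-0.05],[0,0,0]],[[0,0,-0.01],[0,0,0]],[[0,0,0],[0,0,0]]], fingers=0)

```text
time: 33.25
tool_pos: [579.3, 399.3, 200.4]
tcp_rot: [3.141, -0.001, 1.459]
contact_force: [0.2, 0.1, -2.4]
grip_width: 21.4
finger_force: 30.0
```

```bash
python3 -c "
from h import *
go(519.3,-281.6,200,83.5)
"
```

```text
from [579.3 399.3 200.4] [ 1.7994e+02 -4.0000e-02  8.3570e+01] shift [-683.3   16.6   -0. ] turn [ 0.06 -0.04  0.07]
```

servo_tool(deltas=[[[-0.02,0,0],[0,0,0]],[[-0.04,0,0],[0,0,0]],[[-0.0528,0.0015,0],[0,0,0]],[[-0.0528,0.0015,0],[0,0,0]],[[-0.0528,0.0015,0],[0,0,0]],[[-0.0528,0.0015,0],[0,0,0]],[[-0.0528,0.0015,0],[0,0,0]],[[-0.0528,0.0015,0],[0,0,0]],[[-0.0528,0.0015,0],[0,0,0]],[[-0.0528,0.0015,0],[0,0,0]],[[-0.0528,0.0015,0],[0,0,0]],[[-0.0528,0.0015,0],[0,0,0]],[[-0.0528,0.0015,0],[0,0,0]],[[-0.03,0,0.02],[0,0,0]],[[-0.0125,0,0.04],[0,0,0]],[[0,0,0.04],[0,0,0]],[[0,0,0.022],[0,0,0]],[[0,0,0],[0,0,0]],[[0,0,0],[0,0,0]]])

```text
time: 35.62
tool_pos: [519.2, -281.6, 77.7]
tcp_rot: [-3.141, -0.0, 1.459]
contact_force: [-1.0, -0.3, 0.0]
grip_width: 21.9
finger_force: 30.0
```

```bash
python3 -c "
from h import *
print(bot.get_obs()['grip_width']);go(519.3,-281.6,58,83.5)
"
```

```text
21.928192164780054
from [ 519.2 -281.6   77.7] [-179.99   -0.     83.58] shift [-0.   0.1 19.7] turn [-0.01 -0.    0.08]
```

servo_tool(deltas=[[[0,0,0.008],[0,0,0]],[[0,0,0.005],[0,0,0]],[[0,0,0.003],[0,0,0]],[[0,0,0.002],[0,0,0]],[[0,0,0.0015],[0,0,0]],[[0,0,0.0008],[0,0,0]],[[0,0,0],[0,0,0]],[[0,0,0],[0,0,0]]])

```text
time: 36.62
tool_pos: [519.2, -281.6, 57.4]
tcp_rot: [3.141, 0.0, 1.459]
contact_force: [-0.5, -0.5, -1.4]
grip_width: 21.1
finger_force: 30.0
```

servo_tool(deltas=[[[0,0,0.001],[0,0,0]],[[0,0,0],[0,0,0]],[[0,0,0],[0,0,0]]])

```text
time: 37.0
tool_pos: [519.3, -281.7, 57.1]
tcp_rot: [3.141, 0.001, 1.459]
contact_force: [-1.5, 1.7, 6.0]
grip_width: 21.4
finger_force: 30.0
```

servo_tool(deltas=[[[0,0,0],[0,0,0]],[[0,0,0],[0,0,0]],[[0,0,0],[0,0,0]],[[0,0,-0.02],[0,0,0]],[[0,0,-0.04],[0,0,0]],[[0,0,-0.05],[0,0,0]],[[0,0,-0.03],[0,0,0]],[[0,0,-0.01],[0,0,0]],[[0,0,0],[0,0,0]]], fingers=0.45)

```text
time: 38.12
tool_pos: [519.1, -281.5, 205.9]
tcp_rot: [-3.141, -0.0, 1.459]
contact_force: [-0.2, 0.8, -0.5]
grip_width: 41.3
finger_force: 0.0
```

```bash
python3 -c "
from h import *
go(499.4,400,200,83.5)
c,im=grab('side','s4')
for lo,hi in(((0,170,60),(8,255,255)),((170,150,60),(179,255,255))):
  for s,ce,m in blobs(im,lo,hi,200): print('red',s,np.round(p2w(c,ce,15),1))
"
```

```text
from [ 519.1 -281.5  205.9] [-179.99   -0.     83.57] shift [675.  -95.8   5.9] turn [-0.01 -0.    0.07]
red [ 387  158   55   57 1475] [[ 259.6 -312.1   15. ]]
red [ 130  280  128  118 5717] [[540.8 362.5  15. ]]
```

servo_tool(deltas=[[[0.02,0,0],[0,0,0]],[[0.04,0,0],[0,0,0]],[[0.052,-0.0087,0],[0,0,0]],[[0.052,-0.0087,0],[0,0,0]],[[0.052,-0.0087,0],[0,0,0]],[[0.052,-0.0087,0],[0,0,0]],[[0.052,-0.0087,0],[0,0,0]],[[0.052,-0.0087,0],[0,0,0]],[[0.052,-0.0087,0],[0,0,0]],[[0.052,-0.0087,0],[0,0,0]],[[0.052,-0.0087,0],[0,0,0]],[[0.052,-0.0087,0],[0,0,0]],[[0.052,-0.0088,0],[0,0,0]],[[0.03,0,0],[0,0,0]],[[0.013,0,0.04],[0,0,0]],[[0,0,0.05],[0,0,0]],[[0,0,0.026],[0,0,0]],[[0,0,0],[0,0,0]],[[0,0,0],[0,0,0]]])

```text
time: 40.55
tool_pos: [499.5, 400.6, 91.2]
tcp_rot: [3.141, -0.001, 1.459]
contact_force: [-0.5, -1.4, 0.7]
grip_width: 41.8
finger_force: 0.0
```

```bash
python3 -c "
from h import *
c,im=grab('wrist','w9')
p=[499.4,400,62]; u,v=w2p(c,[p])[0]; print(u,v)
for h in (135,155): dot(c,im,(round(u),round(v)),62,20,h)
go(499.4,400,26,83.5)
"
```

```text
284.7344329196662 239.27773338522482
no dark at (285, 239) 139
(285, 239) area 329 [284.9 239. ] [499.5 400.2]
from [499.9 400.6  91.8] [ 1.799e+02 -8.000e-02  8.359e+01] shift [-0.8 -0.5 65.8] turn [ 0.1  -0.08  0.09]
```

servo_tool(deltas=[[[-0.0004,-0.0003,0.03],[0,0,0]],[[0,0,0.02],[0,0,0]],[[0,0,0.01],[0,0,0]],[[0,0,0.005],[0,0,0]],[[0,0,0],[0,0,0]]])

```text
time: 41.22
tool_pos: [499.5, 399.8, 25.9]
tcp_rot: [3.141, -0.001, 1.459]
contact_force: [-0.2, -0.1, 0.5]
grip_width: 41.2
finger_force: 0.0
```

servo_tool(deltas=[[[0,0,0],[0,0,0]],[[0,0,0],[0,0,0]],[[0,0,0],[0,0,0]],[[0,0,0],[0,0,0]],[[0,0,0],[0,0,0]],[[0,0,-0.005],[0,0,0]],[[0,0,-0.02],[0,0,0]],[[0,0,-0.04],[0,0,0]],[[0,0,-0.05],[0,0,0]],[[0,0,-0.05],[0,0,0]],[[0,0,-0.01],[0,0,0]],[[0,0,0],[0,0,0]]], fingers=0)

```text
time: 42.72
tool_pos: [499.0, 399.4, 200.1]
tcp_rot: [-3.141, 0.0, 1.459]
contact_force: [-0.7, -0.5, -1.2]
grip_width: 21.4
finger_force: 30.0
```

```bash
python3 -c "
from h import *
go(435.4,-277,200,83.5)
"
```

```text
from [499.  399.4 200.1] [-1.7999e+02  1.0000e-02  8.3570e+01] shift [-6.793e+02  1.260e+01  2.000e-01] turn [-0.01  0.01  0.07]
```

servo_tool(deltas=[[[-0.02,0,0],[0,0,0]],[[-0.04,0,0],[0,0,0]],[[-0.0525,0.0011,0],[0,0,0]],[[-0.0525,0.0012,0],[0,0,0]],[[-0.0525,0.0011,0],[0,0,0]],[[-0.0525,0.0012,0],[0,0,0]],[[-0.0525,0.0011,0],[0,0,0]],[[-0.0525,0.0012,0],[0,0,0]],[[-0.0525,0.0011,0],[0,0,0]],[[-0.0525,0.0012,0],[0,0,0]],[[-0.0525,0.0011,0],[0,0,0]],[[-0.0525,0.0012,0],[0,0,0]],[[-0.0525,0.0011,0],[0,0,0]],[[-0.03,0,0.02],[0,0,0]],[[-0.0118,0,0.04],[0,0,0]],[[0,0,0.04],[0,0,0]],[[0,0,0.022],[0,0,0]],[[0,0,0],[0,0,0]],[[0,0,0],[0,0,0]]])

```text
time: 45.1
tool_pos: [435.6, -276.8, 78.3]
tcp_rot: [-3.141, -0.0, 1.459]
contact_force: [-0.8, -0.4, -1.0]
grip_width: 21.6
finger_force: 30.0
```

```bash
python3 -c "
from h import *
print(bot.get_obs()['grip_width']);go(435.4,-277,58,83.5)
"
```

```text
21.596628665886247
from [ 435.6 -276.8   78.3] [-1.7997e+02 -2.0000e-02  8.3580e+01] shift [-0.2 -0.2 20.3] turn [-0.03 -0.02  0.08]
```

servo_tool(deltas=[[[0,0,0.008],[0,0,0]],[[0,0,0.005],[0,0,0]],[[0,0,0.003],[0,0,0]],[[0,0,0.002],[0,0,0]],[[0,0,0.0015],[0,0,0]],[[0,0,0.001],[0,0,0]],[[0,0,0.0007],[0,0,0]],[[0,0,0],[0,0,0]],[[0,0,0],[0,0,0]]])

```text
time: 46.22
tool_pos: [435.7, -277.0, 57.7]
tcp_rot: [3.141, 0.0, 1.459]
contact_force: [-2.6, 1.8, 6.1]
grip_width: 21.3
finger_force: 30.0
```

servo_tool(deltas=[[[0,0,0],[0,0,0]],[[0,0,0],[0,0,0]],[[0,0,0],[0,0,0]],[[0,0,-0.02],[0,0,0]],[[0,0,-0.04],[0,0,0]],[[0,0,-0.05],[0,0,0]],[[0,0,-0.03],[0,0,0]],[[-0.035,0.015,-0.01],[0,0,0]],[[-0.045,0.02,0],[0,0,0]],[[-0.038,0.018,0],[0,0,0]],[[0,0,0],[0,0,0]],[[0,0,0],[0,0,0]],[[0,0,0],[0,0,0]]], fingers=0.45)

```text
time: 47.85
tool_pos: [475.0, -398.9, 207.4]
tcp_rot: [-3.141, -0.0, 1.459]
contact_force: [-0.2, 0.1, -0.9]
grip_width: 41.4
finger_force: 0.0
```

```bash
python3 -c "
from h import *
c,im=grab('wrist','w10')
for p in ([519.3,-281.6,94],[435.4,-277,94],[514.6,-365.4,94],[430.7,-360.8,94]):
    u,v=w2p(c,[p])[0]
    for h in(140,158): dot(c,im,(round(u),round(v)),94,18,h)
for s,ce,m in blobs(im,(22,150,100),(32,255,255),200):
  print('yel',s,np.round(p2w(c,ce,50)[0],1),rect(c,m,50))
  x,y,w,h=s[:4]; g=cv2.cvtColor(im,cv2.COLOR_RGB2HSV); fill=cv2.drawContours(np.zeros_like(m),cv2.findContours(m,0,1)[0],-1,1,-1)
  hole=fill-m
  print('slot',hole.sum(),np.round(p2w(c,np.argwhere(hole)[:,::-1].mean(0),50),1),rect(c,hole,50))
cv2.imwrite('pics/w10c.png',cv2.resize(im[20:240,160:420],None,fx=2.6,fy=2.6,interpolation=cv2.INTER_CUBIC)[:,:,::-1])
go(421,-110,226,90)
"
```

```text
(324, 54) area 335 [322.6  54. ] [ 518.2 -281.2]
(324, 54) area 369 [322.6  54. ] [ 518.2 -281.2]
(218, 61) area 342 [216.9  60.3] [ 434.7 -276.5]
(218, 61) area 1051 [219.2  60.5] [ 436.5 -276.9]
(326, 161) area 204 [325.1 160.3] [ 514.  -364.8]
(326, 161) area 214 [325.1 160.2] [ 514.  -364.8]
(229, 166) area 205 [227.4 166.5] [ 429.4 -360.9]
(229, 166) area 211 [227.4 166.5] [ 429.4 -360.8]
yel [ 364   60   40   94 2883] [ 577.9 -326.5   50. ] [ 577.3 -328.    84.3   36.    -3.2]
slot 503 [[ 577.4 -327.4   50. ]] [ 577.5 -327.8   43.1   10.1   -3.5]
from [ 475.1 -399.1  207.5] [179.99   0.    83.62] shift [281.3 -85.8 -18.5] turn [ 0.01  0.   -6.38]
```

View pics/w10c.png

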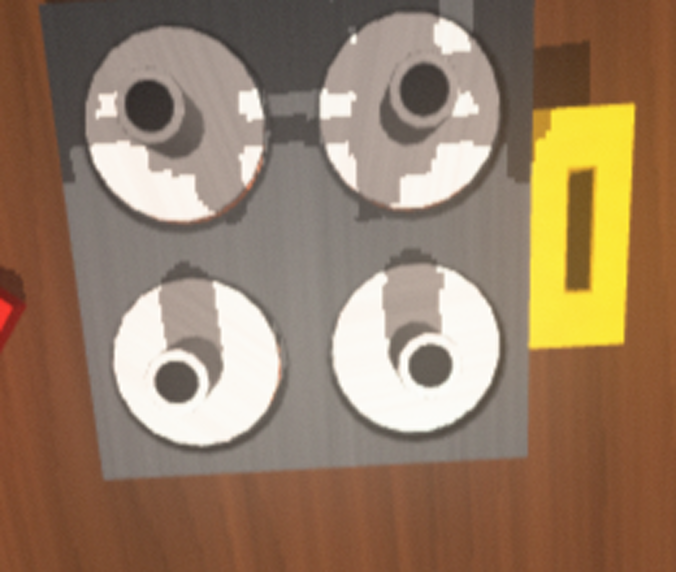

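All four blanks sit flat in their nests, neck-up, and the slot is clear at crop (580,230). Next the gauge.

servo_tool(deltas=[[[0.02,-0.0067,-0.018],[0,0,0]],[[0.0423,-0.014,0],[0,0,0]],[[0.0423,-0.014,0],[0,0,0]],[[0.0423,-0.014,0],[0,0,0]],[[0.0423,-0.014,0],[0,0,0]],[[0.0423,-0.013,0],[0,0,0]],[[0.02,-0.007,0],[0,0,0]],[[0,0,0],[0,0,-5.2]],[[0,0,0],[0,0,-5.2]],[[0,0,0],[0,0,0]],[[0,0,0],[0,0,0]],[[0,0,0],[0,0,0]]])

```text
time: 49.4
tool_pos: [421.1, -141.1, 225.1]
tcp_rot: [3.142, 0.0, 1.639]
contact_force: [0.3, -0.5, -0.1]
grip_width: 41.7
finger_force: 0.0
```

```bash
python3 -c "
from h import *
c,im=grab('wrist','w11')
for s,ce,m in blobs(im,(5,140,110),(17,255,255),150):
  if ce[1]<260: print('or',s,np.round(ce,1),np.round(p2w(c,ce,108)[0],1),rect(c,m,108))
u,v=map(int,w2p(c,[[421,-79,80]])[0]); print(u,v)
y0=max(v-90,0);cv2.imwrite('pics/w11c.png',cv2.resize(im[y0:y0+180,u-120:u+120],None,fx=3,fy=3,interpolation=cv2.INTER_CUBIC)[:,:,::-1]); print(y0,u-120)
go(421,-79,226,94)
"
```

```text
or [    0     0   560   281 89367] [210.1 146.4] [353.5 -95.8 108. ] [ 407.1 -101.5  518.1  239.5    3.9]
or [549   0  11  61 314] [555.9  29.6] [623.2  13.1 108. ] [621.9  12.1   7.7  43.4  17.8]
or [290  25  27  11 228] [303.1  29.8] [425.9  -0.5 108. ] [425.8  -0.7  20.3   7.    3.9]
or [282 114  16  35 161] [289.5 128.1] [420.8 -75.8 108. ] [420.9 -78.3  12.9  28.2   4.6]
288 130
40 168
from [ 421.1 -141.   225.1] [1.800e+02 1.000e-02 9.392e+01] shift [61.9  4.2 -0.9] turn [ 0.    0.01 -0.08]
```

View pics/w11c.png

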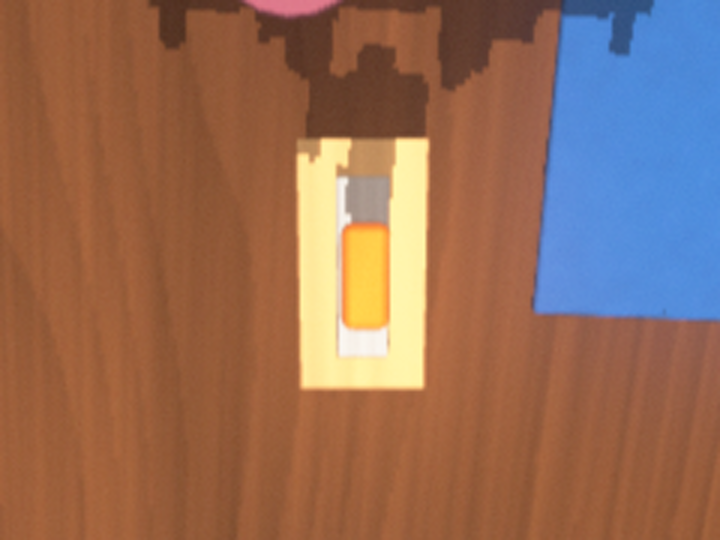

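Gauge handle top is at wrist px ≈ (290,132), i.e. world (421,−78.5), edges aligned with the tool yaw of 94°.

servo_tool(deltas=[[[0.032,0.0021,0],[0,0,0]],[[0.0303,0.0021,0],[0,0,0]],[[0,0,0.03],[0,0,0]],[[0,0,0.04],[0,0,0]],[[0,0,0.04],[0,0,0]],[[0,0,0.03],[0,0,0]],[[0,0,0.015],[0,0,0]],[[0,0,0.008],[0,0,0]],[[0,0,0],[0,0,0]],[[0,0,0],[0,0,0]]])

```text
time: 50.7
tool_pos: [421.5, -78.7, 62.7]
tcp_rot: [3.14, 0.001, 1.64]
contact_force: [-0.3, -0.9, 0.3]
grip_width: 41.2
finger_force: 0.0
```

servo_tool(deltas=[[[0,0,0],[0,0,0]],[[0,0,0],[0,0,0]],[[0,0,0],[0,0,0]],[[0,0,0],[0,0,0]],[[0,0,0],[0,0,0]],[[0,0,0],[0,0,0]]], fingers=0)

```text
time: 51.45
tool_pos: [421.2, -78.5, 62.3]
tcp_rot: [3.141, 0.0, 1.64]
contact_force: [0.9, 0.8, 2.7]
grip_width: 14.0
finger_force: 30.0
```

servo_tool(deltas=[[[0,0,-0.005],[0,0,0]],[[0,0,-0.015],[0,0,0]],[[0,0,-0.02],[0,0,0]],[[0,0,-0.03],[0,0,0]],[[0,0,-0.03],[0,0,0]],[[0,0,-0.02],[0,0,0]],[[0,0,-0.01],[0,0,0]],[[0,0,0],[0,0,3.7]],[[0,0,0],[0,0,3.6]],[[0,0,0],[0,0,0]],[[0,0,0],[0,0,0]]])

```text
time: 52.82
tool_pos: [420.7, -78.4, 191.8]
tcp_rot: [-3.141, -0.0, 1.514]
contact_force: [0.0, 0.7, -1.7]
grip_width: 13.8
finger_force: 30.0
```

```bash
python3 -c "
from h import *
print(bot.get_obs()['grip_width']);go(577.8,-327.4,190,86.7)
"
```

```text
13.80618265881552
from [420.7 -78.4 191.8] [-1.7995e+02 -1.0000e-02  8.6740e+01] shift [-239.6  171.     1.6] turn [-0.05 -0.01  0.04]
```

servo_tool(deltas=[[[-0.012,0.0085,0],[0,0,0]],[[-0.0288,0.0205,0],[0,0,0]],[[-0.0395,0.0282,0],[0,0,0]],[[-0.0395,0.0282,0],[0,0,0]],[[-0.0395,0.0282,0],[0,0,0]],[[-0.0395,0.0282,0],[0,0,0]],[[-0.0288,0.0205,0],[0,0,0]],[[-0.012,0.0087,0],[0,0,0]],[[0,0,0.03],[0,0,0]],[[0,0,0.03],[0,0,0]],[[0,0,0.012],[0,0,0]],[[0,0,0],[0,0,0]],[[0,0,0],[0,0,0]]])

```text
time: 54.45
tool_pos: [578.5, -328.3, 121.5]
tcp_rot: [3.14, 0.001, 1.513]
contact_force: [-0.3, 0.2, -1.4]
grip_width: 14.1
finger_force: 30.0
```

```bash
python3 -c "
from h import *
print(bot.get_obs()['grip_width']);go(577.8,-327.4,67.3,86.7)
"
```

```text
14.114431888451769
from [ 578.5 -328.3  121.5] [1.7988e+02 8.0000e-02 8.6680e+01] shift [ 0.9 -0.8 54.2] turn [ 0.12  0.08 -0.02]
```

servo_tool(deltas=[[[0.0005,-0.0004,0.004],[0,0,0]],[[0,0,0.004],[0,0,0]],[[0,0,0.004],[0,0,0]],[[0,0,0.003],[0,0,0]],[[0,0,0.003],[0,0,0]],[[0,0,0.003],[0,0,0]],[[0,0,0],[0,0,0]],[[0,0,0],[0,0,0]]])

```text
time: 55.45
tool_pos: [577.4, -327.2, 99.2]
tcp_rot: [3.141, 0.0, 1.513]
contact_force: [0.6, -1.0, -1.7]
grip_width: 13.8
finger_force: 30.0
```

servo_tool(deltas=[[[0,0,0.004],[0,0,0]],[[0,0,0.004],[0,0,0]],[[0,0,0.004],[0,0,0]],[[0,0,0.004],[0,0,0]],[[0,0,0.004],[0,0,0]],[[0,0,0.004],[0,0,0]],[[0,0,0],[0,0,0]]])

```text
time: 56.32
tool_pos: [577.3, -327.0, 74.7]
tcp_rot: [-3.141, -0.0, 1.513]
contact_force: [-0.2, 0.5, -1.8]
grip_width: 13.7
finger_force: 30.0
```

servo_tool(deltas=[[[0,0,0.003],[0,0,0]],[[0,0,0.002],[0,0,0]],[[0,0,0.0015],[0,0,0]],[[0,0,0.001],[0,0,0]],[[0,0,0.001],[0,0,0]],[[0,0,0],[0,0,0]],[[0,0,0],[0,0,0]]])

```text
time: 57.2
tool_pos: [577.4, -327.1, 67.3]
tcp_rot: [3.141, 0.0, 1.513]
contact_force: [-2.1, 1.1, 5.4]
grip_width: 14.0
finger_force: 30.0
```

servo_tool(deltas=[[[0,0,0.001],[0,0,0]],[[0,0,0.0005],[0,0,0]],[[0,0,0],[0,0,0]]])

```text
time: 57.58
tool_pos: [577.5, -327.1, 67.3]
tcp_rot: [3.141, 0.001, 1.513]
contact_force: [-5.0, 2.8, 13.7]
grip_width: 13.5
finger_force: 30.0
```

servo_tool(deltas=[[[0,0,-0.0005],[0,0,0]],[[0,0,0],[0,0,0]],[[0,0,0],[0,0,0]],[[0,0,0],[0,0,0]],[[0,0,-0.02],[0,0,0]],[[0,0,-0.04],[0,0,0]],[[0,0,-0.05],[0,0,0]],[[0,0,-0.04],[0,0,0]],[[0,0,0],[0,0,0]]], fingers=0.45)

```text
time: 58.7
tool_pos: [578.8, -328.1, 219.9]
tcp_rot: [3.135, 0.004, 1.513]
contact_force: [0.5, -0.4, 1.0]
grip_width: 41.3
finger_force: 0.0
```

```bash
python3 -c "
from h import *
c,im=grab('side','s5')
for lo,hi in(((0,170,60),(8,255,255)),((170,150,60),(179,255,255))):
  for s,ce,m in blobs(im,lo,hi,200): print('red',s,np.round(p2w(c,ce,15),1))
go(534.6,320,216,83.5)
"
```

```text
red [ 387  159   48   56 1242] [[ 270.3 -310.3   15. ]]
red [ 130  280  128  118 7020] [[532.8 368.9  15. ]]
from [ 577.9 -327.4  217.1] [1.7984e+02 1.0000e-01 8.6670e+01] shift [ 6.438e+02 -8.080e+01 -3.000e-01] turn [0.16 0.1  3.17]
```

servo_tool(deltas=[[[0.02,0,0],[0,0,0]],[[0.04,0,0],[0,0,0]],[[0.0495,-0.0074,0],[0,0,0]],[[0.0495,-0.0074,0],[0,0,0]],[[0.0495,-0.0074,0],[0,0,0]],[[0.0495,-0.0074,0],[0,0,0]],[[0.0495,-0.0074,0],[0,0,0]],[[0.0495,-0.0074,0],[0,0,0]],[[0.0495,-0.0073,0],[0,0,0]],[[0.0495,-0.0073,0],[0,0,0]],[[0.0495,-0.0073,0],[0,0,0]],[[0.0495,-0.0073,0],[0,0,0]],[[0.0495,-0.0073,0],[0,0,0]],[[0.03,0,0],[0,0,0]],[[0.0093,0,0],[0,0,3.2]],[[0,0,0],[0,0,0]],[[0,0,0],[0,0,0]],[[0,0,0],[0,0,0]]])

```text
time: 61.0
tool_pos: [533.8, 319.7, 215.4]
tcp_rot: [-3.141, 0.0, 1.457]
contact_force: [0.7, -0.3, 0.4]
grip_width: 41.1
finger_force: 0.0
```

```bash
python3 -c "
from h import *
c,im=grab('wrist','w12')
ms=[m for lo,hi in(((0,170,40),(8,255,255)),((170,150,40),(179,255,255))) for s,ce,m in blobs(im,lo,hi,20) if 190<ce[0]<400 and ce[1]<260]
r=rect(c,np.clip(sum(ms),0,1),22); print('tote',r)
u,v=map(int,w2p(c,[[r[0],r[1],79]])[0]); print(u,v)
g=cv2.cvtColor(im,cv2.COLOR_RGB2HSV); mm=(g[...,1]<120).astype(np.uint8); mm[:v-35]=0;mm[v+35:]=0;mm[:,:u-30]=0;mm[:,u+30:]=0
print('handle',rect(c,mm,79))
go(r[0],r[1],52.2,r[4]+90)
"
```

```text
tote [534.9 367.7 215.1 159.3  -6.4]
279 146
handle [0. 0. 0. 0. 0.]
from [534.  319.8 215.5] [-1.7999e+02  1.0000e-02  8.3450e+01] shift [ 47.8  -4.5 163.3] turn [-0.01  0.01 -0.15]
```

View pics/w12.png

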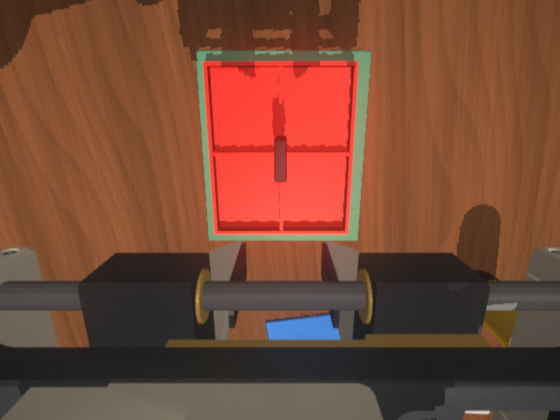

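Empty tote is unmoved: rim (203,62)–(351,236), handle (280,160). Grasping where I released it.

servo_tool(deltas=[[[0.0348,-0.0034,0],[0,0,-0.1]],[[0,0,0.03],[0,0,0]],[[0,0,0.04],[0,0,0]],[[0,0,0.04],[0,0,0]],[[0,0,0.03],[0,0,0]],[[0,0,0.015],[0,0,0]],[[0,0,0.008],[0,0,0]],[[0,0,0],[0,0,0]]])

```text
time: 62.05
tool_pos: [534.9, 355.3, 53.0]
tcp_rot: [3.141, -0.0, 1.458]
contact_force: [0.8, -0.6, -0.7]
grip_width: 41.5
finger_force: 0.0
```

servo_tool(deltas=[[[0,0,0],[0,0,0]],[[0,0,0],[0,0,0]],[[0,0,0],[0,0,0]],[[0,0,0],[0,0,0]],[[0,0,0],[0,0,0]],[[0,0,0],[0,0,0]]], fingers=0)

```text
time: 62.8
tool_pos: [534.7, 355.4, 53.0]
tcp_rot: [3.141, -0.0, 1.459]
contact_force: [-0.4, 0.2, 4.1]
grip_width: 11.7
finger_force: 30.0
```

servo_tool(deltas=[[[0,0,-0.005],[0,0,0]],[[0,0,-0.01],[0,0,0]],[[0,0,-0.01],[0,0,0]],[[0,0,-0.005],[0,0,0]],[[0,0,0],[0,0,0]],[[0,0,0],[0,0,0]]])

```text
time: 63.55
tool_pos: [534.3, 355.2, 82.3]
tcp_rot: [-3.141, 0.0, 1.459]
contact_force: [-0.2, -0.4, -4.1]
grip_width: 11.9
finger_force: 30.0
```

```bash
python3 -c "
from h import *
print(bot.get_obs()['grip_width'])
for n in('top','side'):
  c,im=grab(n,n+'6')
  for s,ce,m in blobs(im,(100,100,50),(125,255,255),1000): print(n,s,rect(c,m,4))
go(582.2,21,82,91.5)
"
```

```text
11.908320029522798
top [ 237  159   72   62 4183] [582.   21.7 188.7 220.7   1.6]
top [ 464  305   74   52 1036] [ 1.437e+02 -6.666e+02  2.174e+02  1.507e+02 -5.000e-01]
side [ 207  191  103   72 4370] [582.3  21.6 186.9 218.1   1.6]
from [534.3 355.2  82.1] [-1.7996e+02  3.0000e-02  8.3570e+01] shift [-3.267e+02  8.500e+01  3.000e-01] turn [-0.04  0.03 -7.93]
```

servo_tool(deltas=[[[-0.008,0.002,0],[0,0,0]],[[-0.016,0.0042,0],[0,0,0]],[[-0.0232,0.00605,0],[0,0,0]],[[-0.0232,0.00605,0],[0,0,0]],[[-0.0232,0.00605,0],[0,0,0]],[[-0.0232,0.00605,0],[0,0,0]],[[-0.0232,0.00605,0],[0,0,0]],[[-0.0232,0.00605,0],[0,0,0]],[[-0.0232,0.00605,0],[0,0,0]],[[-0.0232,0.00605,0],[0,0,0]],[[-0.0232,0.00605,0],[0,0,0]],[[-0.0232,0.00605,0],[0,0,0]],[[-0.0232,0.00605,0],[0,0,0]],[[-0.0232,0.00605,0],[0,0,0]],[[-0.016,0.0042,0],[0,0,0]],[[-0.0077,0.002,0],[0,0,0]],[[0,0,0],[0,0,-2]],[[0,0,0],[0,0,-2]],[[0,0,0],[0,0,-2]],[[0,0,0],[0,0,-2]]])

```text
time: 66.15
tool_pos: [582.5, 22.2, 82.6]
tcp_rot: [-3.142, 0.0, 1.601]
contact_force: [-1.5, -0.2, -4.1]
grip_width: 12.0
finger_force: 30.0
```

```bash
python3 -c "
from h import *
o=bot.get_obs();print(o['grip_width'],o['contact_force'],o['moment'])
go(582.2,21.6,52.5,91.6)
c,im=grab('wrist','w13')
z=o['tool_pos'][2]-52.6+22
ms=[m for lo,hi in(((0,190,90),(5,255,255)),((172,190,90),(179,255,255))) for s,ce,m in blobs(im,lo,hi,20) if 140<ce[0]<430 and ce[1]<250]
m=np.clip(sum(ms),0,1); ys,xs=np.nonzero(m); print(xs.min(),xs.max(),ys.min())
for r in (ys.min()+1,ys.min()+60,ys.min()+120): q=xs[ys==r]; print(r,q.min(),q.max())
t=[ys[xs==x].min() for x in (170,230,290,350,400)];print('far edge rows',t)
"
```

```text
12.03154072857803 [-1.50463716 -0.19640142 -4.11653136] [ 0.00626594 -0.13506935  0.02737391]
from [582.5  22.2  82.6] [-180.      0.     91.76] shift [-0.6 -0.3 30.1] turn [-0.    0.    0.16]
142 425 83
84 142 423
143 149 418
203 156 411
far edge rows [np.int64(84), np.int64(84), np.int64(85), np.int64(84), np.int64(84)]
```

Held level with no slip (far edge flat at row 84). Lowering onto the blue mat.

servo_tool(deltas=[[[-0.0004,-0.0002,0.01],[0,0,0.1]],[[0,0,0.01],[0,0,0]],[[0,0,0.005],[0,0,0]],[[0,0,0.002],[0,0,0]],[[0,0,0.0015],[0,0,0]],[[0,0,0.001],[0,0,0]],[[0,0,0],[0,0,0]],[[0,0,0],[0,0,0]]])

```text
time: 67.2
tool_pos: [582.4, 21.3, 53.3]
tcp_rot: [3.141, 0.0, 1.596]
contact_force: [-1.4, 0.6, -4.0]
grip_width: 11.8
finger_force: 30.0
```

servo_tool(deltas=[[[0,0,0.0006],[0,0,0]],[[0,0,0.0004],[0,0,0]],[[0,0,0],[0,0,0]],[[0,0,0],[0,0,0]]])

```text
time: 67.7
tool_pos: [582.5, 21.3, 52.9]
tcp_rot: [3.141, 0.0, 1.597]
contact_force: [-3.8, 0.4, 5.5]
grip_width: 12.0
finger_force: 30.0
```

Seated. Release, rise and back off for a final look.

servo_tool(deltas=[[[0,0,-0.0004],[0,0,0]],[[0,0,0],[0,0,0]],[[0,0,0],[0,0,0]],[[0,0,0],[0,0,0]],[[0,0,-0.015],[0,0,0]],[[0,0,-0.03],[0,0,0]],[[0,0,-0.04],[0,0,0]],[[0,0,-0.05],[0,0,0]],[[0,0,-0.04],[0,0,0]],[[-0.03,-0.02,0],[0,0,0]],[[-0.05,-0.03,0],[0,0,0]],[[-0.05,-0.03,0],[0,0,0]],[[-0.03,-0.02,0],[0,0,0]],[[0,0,0],[0,0,0]],[[0,0,0],[0,0,0]]], fingers=0.45)

```text
time: 69.58
tool_pos: [486.8, -140.9, 228.3]
tcp_rot: [3.14, 0.0, 1.596]
contact_force: [-0.3, -0.5, -0.6]
grip_width: 41.1
finger_force: 0.0
```

```bash
python3 -c "
from h import *
c,im=grab('wrist','w14'); c2,im2=grab('side','s7')
a=cv2.resize(im2[90:300,150:450],(400,280),interpolation=cv2.INTER_CUBIC); b=cv2.resize(im,(400,300))
c3,im3=grab('top','t7'); d=cv2.resize(im3[90:280,120:430],(400,245),interpolation=cv2.INTER_CUBIC)
out=np.zeros((600,800,3),np.uint8); out[:280,:400]=a; out[:300,400:]=b; out[300:545,:400]=d
u,v=w2p(c3,[[578,-327,80]])[0].astype(int); out[310:510,440:640]=cv2.resize(im3[v-25:v+25,u-25:u+25],(200,200),interpolation=cv2.INTER_CUBIC)
cv2.imwrite('pics/final.png',out[:,:,::-1])
"
```

```text
(no output)
```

View pics/final.png

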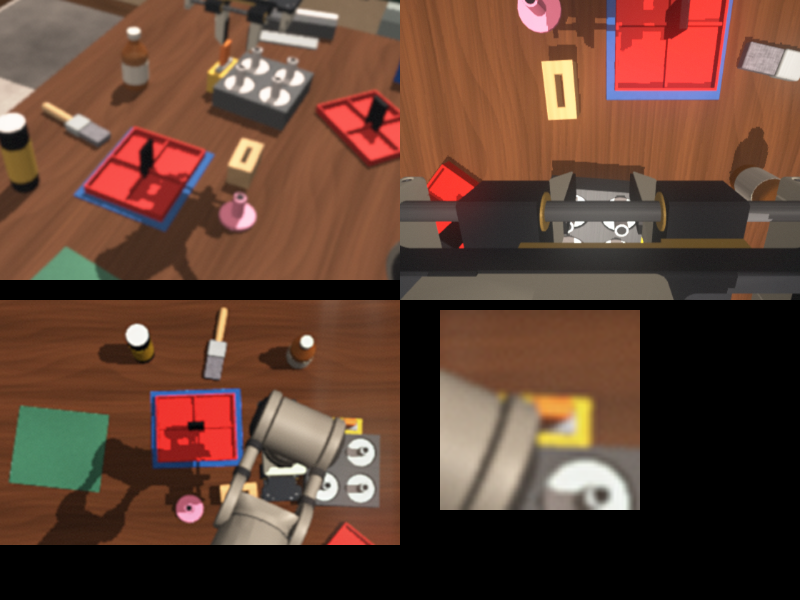

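The views show the tote square on the blue mat, four blanks in the nests, the gauge in the yellow slot, the rack empty and the bystanders untouched. Handing in.

```bash
python3 -c "
from plant import bot
print(bot.close_job())"
```

```text
the job is handed in; nothing more can be done
None
```

I handed the job in at about 70 s. All four blanks are neck-up in the die nests, the gauge is home in the slot, and the empty tote is back square on the blue mat; no verdict came back.

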